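# Shim the rocking umbrella stand

## Robot

A 6-joint arm with a two-finger parallel gripper is mounted at the origin on the work surface. World frame = base frame: x ahead of the robot, y to its left, z up, the work surface at z = 0. Lengths are in mm, angles in rad, forces in N, time in s.
With the tool pointing down it reaches from about 275 to 775 mm from the base axis. Payload 14.6 kg.
Tool frame: the origin (TCP) lies on the centre line of the jaws, within the pads' length; the fingertips stand 19 mm ahead of it and the grasp point (between the pads) is the TCP; z points along the fingers, y is the line along which they close (so a half turn about z gives the same grasp; the last joint's range is limited). The gripper opens to 85 mm and grips with 20 to 120 N. Pads are 22 mm wide; open, the fingers measure 114 mm over their backs; the gripper's body (76 mm by 85 mm) begins 54 mm behind the grasp point. The pads swing forward as they close: fully open they stand 13 mm farther back than shut.
Start: joints at [-1.424, 0.263, -0.048, 1.259, 0, 1.415], TCP at [156.044, -501.277, 250.278] pointing down, gripper open.
Joint ranges: [-2.65, 2.65], [-0.89, 1.7], [-1.18, 1.37], [-2.13, 2.11], [-1.35, 1.29], [-3.14, 3.14]. Speed limits (rad/s): [1.89, 1.89, 2.57, 2.79, 3.14, 3.14].

## Interface

Orientations are given as [roll, pitch, yaw] about the fixed x, y, z axes, in that order (R = Rz(yaw) Ry(pitch) Rx(roll)).
In Python, from cell import read_state, optics, order gives the robot as it stands. The module is installed in compiled form; this text tells all that it offers.
- The arm moves only by the tool servo_tool, never from a script. Its argument "moves" is a list of rows, each a list of 4 numbers: the shift along the tool's x, y, z in cm, then the turn about the tool's z in rad. A call has 1 to 10 rows; each row is the pose to reach, as a shift and turn from the pose commanded when the call began, along the tool's axes at that moment; what a row does not reach only later rows make up. A row lasts 1/10 s, in which the tool goes at most 50 mm and 8.59 degrees, less where a joint would pass 70% of its speed; a pose out of reach is approached as far as the arm can. A call with a gripper value outside its range is refused whole. "claw" is the opening in per cent of the stroke, from 0 (shut) to 100 (fully open), set as the call begins (left out, the last holds). The fingers move at their own pace and stop on an object; the grip force is fixed at half the most. Time passes only in rows, so rows that repeat a pose let the fingers close. It gives the time, the measured TCP pose, the force, the opening and the grip force at its end, in the units of the state.
- read_state(): the state, without advancing time (a new reading comes with each control period).
- optics.get_image(name): name is "scene" or "top" or "wrist"; returns the picture (384x512x3 uint8, red, green, blue); there is no depth.
- optics.camera_info(name): a dict with "intrinsics" (3x3 intrinsics, pixels), "k1" (the pictures are not rectified: a ray, as slopes to the right and down, at radius r is drawn at 1 + k1 r^2 times it, then the intrinsics apply), "T" (4x4, takes a point from camera to world coordinates); the wrist camera has in their place "T_tool_cam" (4x4, takes a point from camera to tool coordinates, whose origin is the TCP and whose axes are the flange's). Camera axes: x right, y down, z forward; pixel columns grow to the right and rows downward; lengths in mm; the calibration is good to about 2 mm. A picture is of the moment at which its call begins: read the wrist's pose just before it. camera_info takes no time and is no camera call.
- order.job_done(): hands the job in; it is judged then, once.
The state is a dict: "t": time; "joint_pos": joint angles; "joint_vel": joint speeds; "joint_efforts": joint torques, N m; "eef_pos": TCP position; "tcp_rot": TCP orientation; "wrist_force": force on the tool from outside, world axes, zero at the start; "wrist_torque": the same for the moment, N m; "width": opening from 0.0 (shut) to 1.0 (fully open); "gripper_force": force on a finger pad.
Only numpy, scipy, OpenCV 4.12 (cv2) and the standard library are available. Lean on these libraries where they do the work, as an engineer would, in place of code of your own. Each camera call takes 0.05 s, during which the arm holds its last target. There are 200 camera calls.

## Task

The umbrella stand leans onto its one short foot and rocks. Push the orange wedge along the ledge, thin end first, under that short foot until the stand is level and no longer rocks, then leave it there. Use the fingers only to push the wedge: do not pick it up, do not touch the stand, and leave the other things where they are.

Things in the scene. Friction and masses are not known exactly. Their poses are not given: they have to be found in the camera images.
- wedge: Orange plastic wedge (80 g, mass varies), 100 mm long, 46 mm wide, lying flat on the black ledge (z = 0). Origin: centre of its underside, so the upright 46 mm wide, 20 mm high back face is 50 mm to its -x and the thin edge (1.5 mm) 50 mm to its +x. The top slopes evenly (about 11 degrees) from the back down to the thin edge; +x points towards the short foot to within about 40 degrees. Friction holds it in place under load.
- short_foot (a point): Lowest point of the short foot of the aluminium umbrella stand: a grey ball of 40 mm diameter under the end of the 32 mm wide leg. It is 0 to 1 mm above the ledge while the stand leans and 10 mm above it when the stand is level; then its centre lies some 40 to 46 mm in from the wedge's thin edge. The leg's underside is 34 mm above the ledge when level. Axes are those of the stand: the leg with the short foot runs out along +y, so the wedge goes in along -y.
- stand_middle (a point): Point on the ledge under the middle of the stand, 170 mm from the short foot; axes as above. Cross of four legs (170 mm along y, 130 mm along x, tops 44 mm high), central post 26 mm thick and 460 mm high with four clamp rings reaching 87 mm out at 435 mm height, and a walking stick 880 mm high in the +x ring. The stand can only rock; it does not slide.
- stand (a joint): Lean of the stand towards the short foot, in rad: 0 = level, standing firm on its three good feet (it cannot go further); about 0.058 = leaning fully onto the short foot, as at the start. It weighs 3 to 5 N on the short foot and falls back if the foot is not propped. Pushing the wedge in takes some 4 to 12 N, and the resistance rises sharply once the stand is level.
- stapler: Chrome stapler, 135 x 36 x 55 mm; origin under its centre. Leave alone.
- paperweight: Domed glass paperweight, 76 mm across, 50 mm high; origin under its centre. Leave alone.
- bell: Brass reception bell on a black base, 84 mm across, 58 mm high; origin under its centre. Leave alone.
- key_fob: Steel key fob with ring, 80 x 30 x 11 mm; origin under it. Leave alone.
- badge_clip: Clear plastic visitor badge with a white clip, 97 x 54 x 12 mm; origin under it. Leave alone.
- pen_cup: Dark steel pen cup, 76 mm across, 100 mm high; origin under its centre. Leave alone.
Not all that is in view belongs to the job. Leave any green or white look-alike of the wedge alone.

How it is judged (in metres and radians):
On the way, in this order (a step that is already met when the one before it is completed fails the run):
1. the wedge carries the short foot and has begun to lift the stand (contact force between wedge and stand above 0.5 N and value of joint stand between 0.009 and 0.05 rad).
2. the stand is level on the wedge (contact force between wedge and stand above 0.5 N and value of joint stand below 0.008 rad), for 0.2 s.
At the end, for the whole second after the job is handed in: The stand is level to within 0.008 rad (the short foot propped at least 8.6 mm up), its short foot resting on the wedge, which lies flat on the ledge and still (all of step 2 and horizontal distance between wedge and short_foot below 0.045 m and angle between wedge's own z axis and vertical below 0.05 rad and linear speed of wedge below 0.01 m/s and velocity of joint stand below 0.02 rad/s); the robot touches nothing.
It fails at once if the wedge is lifted off the ledge (height (world z) of wedge above 0.012 m).
It fails at once if the robot touches the stand with more than 1 N (contact force between any of the fingers, the arm and stand above 1 N).
It fails at once if another thing is moved by more than 20 mm (distance of any of stapler, paperweight, bell, key_fob, badge_clip, pen_cup from where it was at the start of the episode above 0.02 m).
It also fails if it takes over 48 s, if anything falls off the work surface, if the arm or the gripper's body presses on something with over 40 N, if the wrist force passes 120 N, or if a joint passes its speed limit or range.

## Working session

There is one attempt and no reset: what is moved stays moved. The work goes in short steps, Python scripts to look and compute and a tool call to move; the robot and the scene stay as the last step left them, time stands still between calls to the robot, and variables do not carry over. Pictures are saved under pics/ and viewed, at most 10 in all, crops included, and the job is handed in when it is done.

Besides the shell and the picture viewer there is one more tool, called after "Emit:" as name([rows], argument=value, ...), one row to a line, values as JSON. servo_tool: Moves the arm, as the interface text tells. Its arguments: {"type":"object","properties":{"moves":{"type":"array"},"claw":{"type":"number"}},"required":["moves"]}

```bash
mkdir -p pics; cat > h.py <<'E'
import numpy as np, cv2
from cell import read_state, optics, order
from scipy.spatial.transform import Rotation as R
def camT(n, st=None):
    ci=optics.camera_info(n)
    if 'T' in ci: return ci, np.array(ci['T'])
    st=st or read_state()
    T=np.eye(4); T[:3,:3]=R.from_euler('xyz',st['tcp_rot']).as_matrix(); T[:3,3]=st['eef_pos']
    return ci, T@np.array(ci['T_tool_cam'])
def ray(n,uv,z,st=None):
    ci,T=camT(n,st); K=np.array(ci['intrinsics']); k=ci['k1']
    uv=np.atleast_2d(np.array(uv,float)); out=[]
    d=np.c_[(uv[:,0]-K[0,2])/K[0,0],(uv[:,1]-K[1,2])/K[1,1]]; s=d.copy()
    for _ in range(20): s=d/(1+k*(s**2).sum(1,keepdims=True))
    w=np.c_[s,np.ones(len(s))]@T[:3,:3].T
    return T[:3,3]+w*((z-T[2,3])/w[:,2:3])
def proj(n,P,st=None):
    ci,T=camT(n,st); K=np.array(ci['intrinsics'])
    p=(np.atleast_2d(P)-T[:3,3])@T[:3,:3]; s=p[:,:2]/p[:,2:]
    s=s*(1+ci['k1']*(s**2).sum(1,keepdims=True))
    return s*[K[0,0],K[1,1]]+[K[0,2],K[1,2]]
def grab(n,f):
    st=read_state(); im=optics.get_image(n); cv2.imwrite(f'pics/{f}.png',im[:,:,::-1]); return st,im
def blobs(im,lo,hi,mn=40):
    m=cv2.inRange(cv2.cvtColor(im,cv2.COLOR_RGB2HSV),lo,hi)
    c,_=cv2.findContours(m,cv2.RETR_EXTERNAL,cv2.CHAIN_APPROX_NONE)
    return sorted([x for x in c if cv2.contourArea(x)>mn],key=cv2.contourArea,reverse=True)
E
python3 - <<'E'
from h import *
ims=[grab(n,n+'0')[1] for n in('scene','top')]
cv2.imwrite('pics/both.png',cv2.resize(np.vstack(ims),None,fx=.78,fy=.78)[:,:,::-1])
for n,im in zip(('scene','top'),ims):
    ci,T=camT(n); print(n,T[:3,3].round(),T[:3,2].round(2))
    for c in blobs(im,(5,120,80),(22,255,255)):
        a=cv2.approxPolyDP(c,2.5,True)[:,0]; print(cv2.contourArea(c),a.tolist(),ray(n,a,5)[:,:2].round().tolist())
E
```

```text
scene [1139.  899.  953.] [-0.41 -0.63 -0.66]
14926.5 [[0, 9], [0, 146], [49, 244], [97, 221], [81, 175], [53, 127], [62, 122], [61, 114], [70, 111], [68, 106], [74, 108], [78, 92], [81, 90], [85, 97], [89, 88], [77, 79], [62, 26], [43, 0]] [[898.0, -2441.0], [1186.0, -769.0], [1162.0, -158.0], [1014.0, -166.0], [984.0, -411.0], [982.0, -772.0], [942.0, -786.0], [928.0, -849.0], [891.0, -849.0], [886.0, -895.0], [870.0, -862.0], [815.0, -986.0], [798.0, -995.0], [803.0, -923.0], [764.0, -990.0], [781.0, -1111.0], [652.0, -1827.0], [624.0, -2403.0]]
2292.5 [[367, 0], [374, 60], [399, 60], [406, 49], [415, 0]] [[-985.0, -1058.0], [-413.0, -441.0], [-509.0, -374.0], [-631.0, -438.0], [-1232.0, -891.0]]
889.5 [[65, 116], [92, 159], [128, 146], [115, 129], [112, 148], [108, 151], [95, 133], [100, 148], [82, 121], [77, 122], [73, 113]] [[919.0, -823.0], [923.0, -475.0], [789.0, -472.0], [788.0, -607.0], [841.0, -495.0], [860.0, -486.0], [860.0, -628.0], [877.0, -522.0], [874.0, -742.0], [893.0, -748.0], [885.0, -825.0]]
726.0 [[318, 291], [312, 300], [315, 312], [326, 318], [339, 315], [34
[... 1085 characters left out ...]
, -556.0], [924.0, -544.0], [858.0, -510.0], [882.0, -510.0], [934.0, -536.0], [947.0, -532.0], [906.0, -478.0], [904.0, -438.0], [992.0, -545.0], [992.0, -525.0], [909.0, -415.0], [922.0, -403.0], [936.0, -406.0], [990.0, -470.0]]
807.0 [[282, 148], [279, 167], [318, 174], [319, 155]] [[662.0, -14.0], [612.0, -6.0], [595.0, -107.0], [644.0, -109.0]]
721.5 [[90, 139], [85, 146], [88, 159], [97, 165], [110, 163], [116, 154], [113, 141], [104, 136]] [[681.0, 486.0], [663.0, 498.0], [629.0, 489.0], [613.0, 465.0], [619.0, 432.0], [642.0, 417.0], [676.0, 426.0], [689.0, 450.0]]
105.0 [[511, 22], [505, 22], [496, 38], [511, 28]] [[991.0, -600.0], [991.0, -585.0], [950.0, -562.0], [975.0, -599.0]]
```

View pics/both.png

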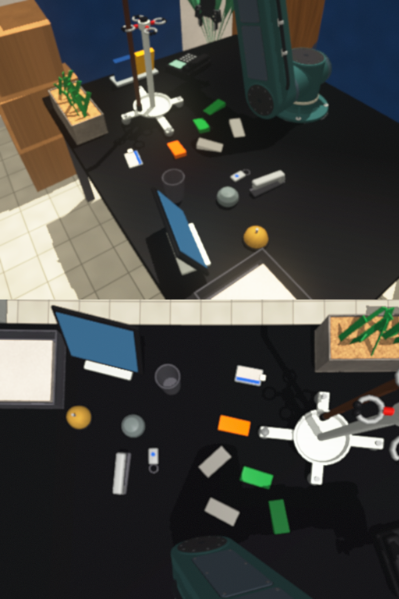

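Candidates for the wedge (top view px): orange (300,161), greens (329,228) and (357,277), and whites (275,207) and (284,271). I choose the orange one, since the short leg (px ~(336,171)) points at it. Next I'll check it in a close crop and measure the leg.

```bash
python3 - <<'E'
from h import *
t=cv2.imread('pics/top0.png'); s=cv2.imread('pics/scene0.png')
a=cv2.resize(t[120:240,260:420],(800,600),interpolation=3)[:360]
b=cv2.resize(s[100:220,140:300],(800,600),interpolation=3)
cv2.imwrite('pics/crop.png',cv2.resize(np.vstack([a[:300],cv2.resize(b,(800,600))[150:450]]),(800,600)))
im=t[:,:,::-1].copy()
for c in blobs(im,(0,0,140),(179,60,255),300):
    x,y,w,h=cv2.boundingRect(c)
    if 300<x+w/2<500 and y<280: print((x,y,w,h),cv2.contourArea(c))
E
```

```text
(333, 118, 159, 119) 5189.0
(302, 85, 39, 20) 471.0
```

View pics/crop.png

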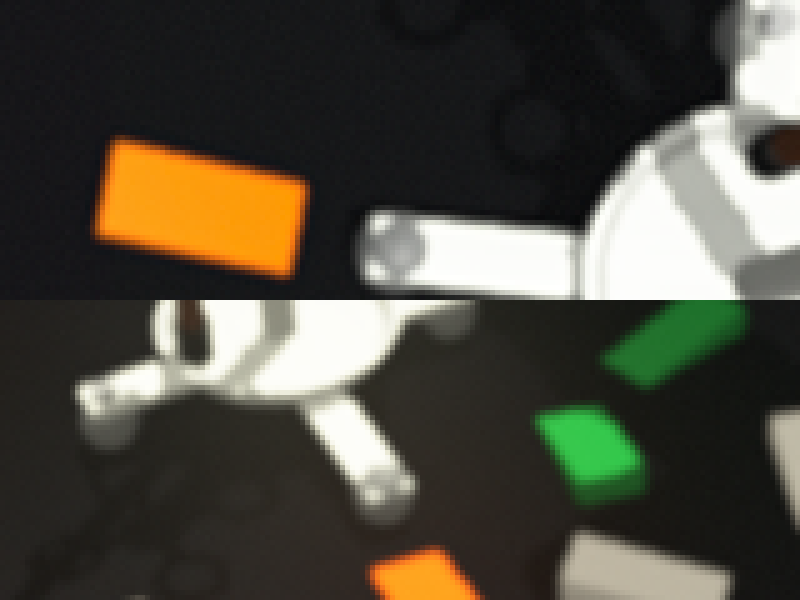

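```bash
python3 - <<'E'
from h import *
im=cv2.imread('pics/top0.png')[:,:,::-1].copy()
g=im.astype(float).max(2)
for x in range(336,376,4):
    col=g[155:195,x]; on=np.where(col>110)[0]+155; print(x,on.min(),on.max(),end=' | ')
print()
f=ray('top',[(339.6,169.4)],35)[0]
a=ray('top',[(345,(0.)+170.3)],35)[0]
m=ray('top',[(409,176)],44)[0]
print('foot',f.round(1),'mid',m.round(1),'dist',np.linalg.norm((f-m)[:2]).round(1))
c=max(blobs(im[120:200,260:330].copy(),(5,120,80),(22,255,255)),key=cv2.contourArea)
r=cv2.minAreaRect(c); b=cv2.boxPoints(r)+[260,120]; print(r,b.round(1).tolist())
for z in (0,20): print(z,ray('top',b,z)[:,:2].round(1).tolist())
c,_=max(((c,0) for c in blobs(cv2.imread('pics/scene0.png')[170:215,205:250,::-1].copy(),(5,120,80),(22,255,255))),key=lambda q:cv2.contourArea(q[0]))
q=cv2.approxPolyDP(c,2,True)[:,0]+[205,170]; print(q.tolist())
for z in(0,20): print(z,ray('scene',q,z)[:,:2].round(1).tolist())
E
```

```text
336 162 176 | 340 163 177 | 344 163 177 | 348 163 177 | 352 164 178 | 356 164 178 | 360 165 178 | 364 165 179 | 368 165 179 | 372 166 180 | 
foot [ 603.4 -155.1   35. ] mid [ 587.3 -320.8   44. ] dist 166.4
((39.86737823486328, 41.129974365234375), (41.511112213134766, 21.219079971313477), 11.88865852355957) [[277.4, 167.2], [281.7, 146.5], [322.4, 155.0], [318.0, 175.8]]
0 [[612.0, -2.5], [666.5, -13.5], [644.8, -118.9], [590.5, -107.5]]
20 [[609.5, -1.5], [662.8, -12.3], [641.5, -115.3], [588.5, -104.2]]
[[213, 183], [224, 203], [239, 198], [238, 191], [228, 179]]
0 [[640.9, -118.7], [661.2, -16.9], [611.5, -9.2], [596.4, -38.6], [591.1, -107.4]]
20 [[651.4, -97.3], [671.2, 2.3], [622.6, 9.9], [607.8, -18.9], [602.6, -86.2]]
```

The crop shows the orange wedge (top px 282–318, 148–175) lying in front of the leg whose ball foot is at about (340,169). The wedge centre is about (627,-60), heading about -100°, and the foot is at about (603,-155). Next I'll work out the approach in tool axes.

```bash
cat >> h.py <<'E'
def rel(P,head=None,st=None):
    """tool-frame shift (cm) and turn to get the TCP to P, tool x (or -x) along head (deg)"""
    st=st or read_state(); M=R.from_euler('xyz',st['tcp_rot']).as_matrix()
    d=(M.T@(np.array(P)-st['eef_pos'])/10).round(2); hx=np.degrees(np.arctan2(M[1,0],M[0,0]))
    # pointing down: tool-z turn is opposite to world yaw
    if head is None: return d,hx
    t=lambda h:-np.radians((h-hx+180)%360-180)
    return d,round(hx,1),[round(t(head),3),round(t(head+180),3)]
E
python3 - <<'E'
from h import *
st=read_state(); print(st['t'],st['tcp_rot'],st['eef_pos'],st['joint_pos'],st['width'],st['wrist_force'])
for P in ([320,-60,250],[600,40,250],[600,40,250]): print(rel(P,-100))
T=np.array(optics.camera_info('wrist')['T_tool_cam']); print(T.round(2)); print(optics.camera_info('wrist')['intrinsics'])
E
```

```text
0.1 [-3.14070090e+00 -1.24842821e-04  3.01769434e-01] [ 155.99533529 -501.06734426  249.87472331] [-1.42432691e+00  2.63471576e-01 -4.88741726e-02  1.25935091e+00
 -1.45936116e-05  1.41549626e+00] 0.9989521630844752 [ 0.23686282  0.61621251 -1.04278368]
(array([ 2.877e+01, -3.724e+01,  2.000e-02]), np.float64(17.3), [np.float64(2.047), np.float64(-1.094)])
(array([ 5.848e+01, -3.847e+01,  3.000e-02]), np.float64(17.3), [np.float64(2.047), np.float64(-1.094)])
(array([ 5.848e+01, -3.847e+01,  3.000e-02]), np.float64(17.3), [np.float64(2.047), np.float64(-1.094)])
[[  -0.     -0.95   -0.3    77.59]
 [   1.     -0.     -0.     -0.69]
 [   0.     -0.3     0.95 -124.04]
 [   0.      0.      0.      1.  ]]
[[292.03546928   0.         253.69341709]
 [  0.         292.03546928 192.7790778 ]
 [  0.           0.           1.        ]]
```

Emit:
servo_tool([
  [3.6,-4.65,0,-0.137],
  [7.2,-9.3,0,-0.27],
  [10.8,-14,0,-0.41],
  [14.4,-18.6,0,-0.55],
  [18,-23.3,0,-0.68],
  [21.6,-28,0,-0.82],
  [25.2,-32.6,0,-0.96],
  [28.8,-37.2,0,-1.094],
  [28.8,-37.2,0,-1.094],
  [28.8,-37.2,0,-1.094],
], claw=20)

```text
t: 1.1
eef_pos: [320.6, -58.3, 250.3]
tcp_rot: [3.141, -0.0, 1.397]
wrist_force: [-0.3, -0.2, -0.1]
width: 0.198
gripper_force: 0.0
```

```bash
python3 - <<'E'
from h import *
st=read_state(); print(st['t'],st['eef_pos'],st['tcp_rot'],rel([645,45,180],-100),rel([560,30,250],-100))
E
```

```text
1.1 [320.55799393 -58.32094252 250.31112018] [ 3.14133763e+00 -1.15056377e-04  1.39739196e+00] (array([15.77, 30.17,  7.04]), np.float64(80.1), [np.float64(-3.14), np.float64(0.001)]) (array([12.83, 22.06,  0.04]), np.float64(80.1), [np.float64(-3.14), np.float64(0.001)])
```

Emit:
servo_tool([
  [2.1,4,0.9,0],
  [4.2,8,1.8,0],
  [6.3,12,2.7,0],
  [8.4,16,3.6,0],
  [10.5,20,4.5,0],
  [12.6,24,5.4,0],
  [14.2,27,6.3,0],
  [15.8,30.2,7,0],
  [15.8,30.2,7,0],
  [15.8,30.2,7,0],
])

```text
t: 2.1
eef_pos: [645.3, 42.8, 179.2]
tcp_rot: [-3.14, 0.0, 1.396]
wrist_force: [-0.8, 0.3, 0.5]
width: 0.203
gripper_force: 0.0
```

```bash
python3 - <<'E'
from h import *
st,im=grab('wrist','w1'); print(st['t'],st['eef_pos'],st['tcp_rot'])
for c in blobs(im,(5,120,80),(22,255,255),200):
    b=cv2.boxPoints(cv2.minAreaRect(c)); q=cv2.approxPolyDP(c,5,True)[:,0]
    print(cv2.contourArea(c),q.tolist()); 
    for z in(0,20): print(z,ray('wrist',q,z,st)[:,:2].round(1).tolist())
E
```

```text
2.1 [645.28656908  42.76243131 179.24643376] [-3.13986706e+00  2.29908647e-04  1.39632681e+00]
2561.5 [[234, 223], [235, 297], [271, 299], [274, 224]]
0 [[613.3, -6.2], [594.8, -104.4], [638.3, -115.1], [657.5, -15.3]]
20 [[616.3, 2.1], [599.0, -89.6], [639.6, -99.7], [657.6, -6.4]]
```

View pics/w1.png

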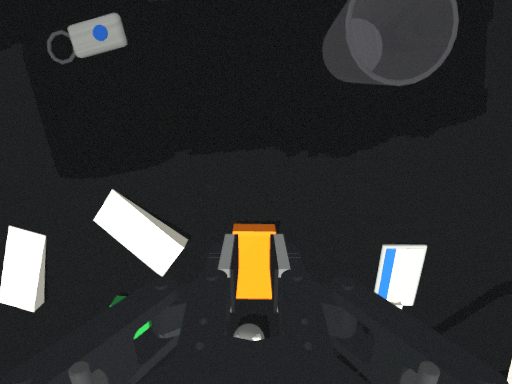

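The picture shows the orange wedge at (234–274, 223–299), upright back face on top, and the foot's cap at about (248,333). Its size checks out (45 × 100.7 mm).

```bash
python3 - <<'E'
from h import *
st=read_state()
print('foot w',ray('wrist',[(248,330),(248,333)],35,st).round(1).tolist())
b=np.array([635.4,-10.8]); u=-np.array([-.1875,-.9823])
for k in (35,14): print(rel([*(b+k*u),24],-100.8))
w=np.array([626,-60.2])
for f in ([603.4,-155.1],):
    g=np.array(f)+7*u-w; print('travel',g,np.linalg.norm(g), 'x,y tool',-(g@-u), )
E
```

```text
foot w [[607.3, -127.1, 35.0], [606.5, -131.4, 35.0]]
(array([-1.91,  0.06, 15.59]), np.float64(80.0), [np.float64(-3.128), np.float64(0.014)])
(array([-4.01,  0.03, 15.59]), np.float64(80.0), [np.float64(-3.128), np.float64(0.014)])
travel [-21.2875 -88.0239] 90.56138596256132 x,y tool -90.45728321999998
```

Emit:
servo_tool([
  [-0.5,0,3.5,0.014],
  [-1,0,7,0.014],
  [-1.5,0.05,10.5,0.014],
  [-1.9,0.05,13.5,0.014],
  [-1.9,0.05,15,0.014],
  [-1.9,0.05,15.5,0.014],
  [-1.9,0.05,15.5,0.014],
])

```text
t: 2.85
eef_pos: [642.0, 23.5, 25.7]
tcp_rot: [-3.141, 0.0, 1.382]
wrist_force: [-0.2, 0.1, 0.2]
width: 0.202
gripper_force: 0.0
```

```bash
python3 - <<'E'
from h import *
st,im=grab('wrist','w2'); st2,t=grab('top','t2'); print(st['t'],st['eef_pos'],st['tcp_rot'],st['wrist_force'])
cv2.imwrite('pics/v2.png',np.hstack([im[130:,130:390],cv2.resize(t[110:210,260:400],None,fx=2.54,fy=2.54)])[:,:,::-1])
for c in blobs(im,(5,120,80),(22,255,255),200):
    q=cv2.approxPolyDP(c,5,True)[:,0]; print(q.tolist(),ray('wrist',q,0,st)[:,:2].round(1).tolist())
E
```

```text
2.85 [642.0227383   23.53443568  25.73189865] [-3.14143791e+00  6.96486067e-07  1.38151092e+00] [-0.22595844  0.10468764  0.18148627]
[[271, 295], [236, 296], [228, 335], [229, 318], [278, 318], [279, 334]] [[645.3, -12.6], [624.2, -9.2], [612.7, -38.2], [616.3, -24.8], [646.7, -30.7], [645.3, -43.6]]
```

View pics/v2.png

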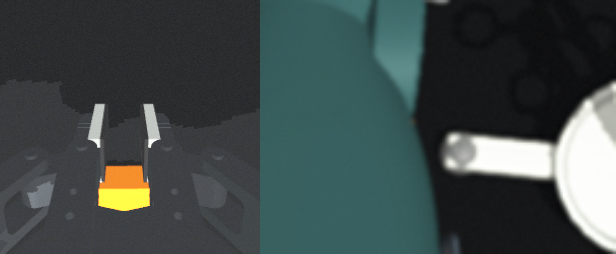

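```bash
python3 - <<'E'
from h import *
st=read_state(); M=R.from_euler('xyz',st['tcp_rot']).as_matrix()
for p in ([11,8.5,0],[11,23,0],[11,8.5,17],[11,23,17],[-11,8.5,17],[-11,23,17],[-11,23,-20],[11,30,-40]):
    print(p,(proj('wrist',np.array(st['eef_pos'])+M@np.array(p),st)[0]-[130,130]).round())
E
```

```text
[11, 8.5, 0] [142. 119.]
[11, 23, 0] [173. 118.]
[11, 8.5, 17] [141. 103.]
[11, 23, 17] [168. 103.]
[-11, 8.5, 17] [140. 139.]
[-11, 23, 17] [166. 139.]
[-11, 23, -20] [177. 185.]
[11, 30, -40] [211. 173.]
```

Emit:
servo_tool([
  [-1,0,0.1,0],
  [-2,0,0.1,0],
  [-2.4,0,0.1,0],
  [-2.9,-0.02,0.1,0],
  [-3.4,-0.05,0.1,0],
  [-3.9,-0.07,0.1,0],
  [-4.4,-0.1,0.1,0],
  [-4.9,-0.12,0.1,0],
  [-5.4,-0.15,0.1,0],
  [-5.4,-0.15,0.1,0],
])

```text
t: 3.95
eef_pos: [630.7, -29.7, 24.3]
tcp_rot: [-3.141, 0.0, 1.381]
wrist_force: [-0.2, -0.4, 0.6]
width: 0.204
gripper_force: 0.0
```

```bash
python3 - <<'E'
from h import *
st,im=grab('wrist','w3'); st2,t=grab('top','t3'); _,s=grab('scene','s3')
print(st['t'],st['eef_pos'],st['tcp_rot'],st['wrist_force'])
cv2.imwrite('pics/v3.png',np.hstack([im[130:,130:390],cv2.resize(s[125:209,180:290],None,fx=3.024,fy=3.024)])[:,:,::-1])
for c in blobs(im,(5,120,80),(30,255,255),200):
    q=cv2.approxPolyDP(c,5,True)[:,0]; print(q.tolist(),ray('wrist',q,0,st)[:,:2].round(1).tolist())
for n,i in(('top',t),('scene',s)):
  for c in blobs(i,(5,120,60),(22,255,255),30):
    q=cv2.approxPolyDP(c,2,True)[:,0]
    p=ray(n,q,5)[:,:2]
    if len(q)<9 and abs(p[:,0].mean()-620)<60 and abs(p[:,1].mean()+80)<70: print(n,q.tolist(),p.round(1).tolist())
E
```

```text
3.95 [630.74880753 -29.68360589  24.25676418] [-3.14147866e+00  2.26428359e-04  1.38123331e+00] [-0.2041695  -0.39055312  0.58962804]
[[240, 262], [228, 335], [279, 335], [269, 263]] [[620.5, -38.7], [601.8, -90.0], [634.0, -96.2], [636.8, -42.6]]
scene [[228, 179], [226, 189], [231, 195], [232, 182]] [[594.0, -102.1], [624.9, -63.9], [627.0, -30.6], [591.4, -81.8]]
scene [[215, 176], [215, 182], [220, 185], [221, 178]] [[620.5, -140.0], [635.8, -113.9], [630.3, -91.7], [609.8, -119.8]]
```

View pics/v3.png

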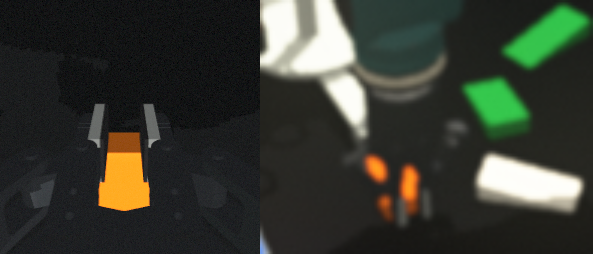

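Emit:
servo_tool([
  [-0.5,-0.04,0,0],
  [-1,-0.08,0,0],
  [-1.5,-0.12,0,0],
  [-2,-0.16,0,0],
  [-2.4,-0.2,0,0],
  [-2.8,-0.24,0,0],
  [-3.2,-0.28,0,0],
  [-3.6,-0.3,0,0],
  [-3.6,-0.3,0,0],
])

```text
t: 5.0
eef_pos: [621.0, -64.3, 24.2]
tcp_rot: [-3.141, -0.0, 1.381]
wrist_force: [-0.5, 0.0, -0.1]
width: 0.198
gripper_force: 0.1
```

```bash
python3 - <<'E'
from h import *
st,im=grab('wrist','w4'); print(st['eef_pos'],st['wrist_force'])
for c in blobs(im,(5,120,80),(30,255,255),200):
    q=cv2.approxPolyDP(c,5,True)[:,0]; print(q.tolist(),ray('wrist',q,0,st)[:,:2].round(1).tolist())
s=grab('scene','s4')[1]; cv2.imwrite('pics/v4.png',np.hstack([im[130:,130:390],cv2.resize(s[125:209,150:290],None,fx=3.024,fy=3.024)])[:,:,::-1])
E
```

```text
[621.00897327 -64.26783567  24.24301019] [-0.48389664  0.0469911  -0.08049409]
[[238, 262], [228, 335], [279, 335], [269, 262]] [[609.6, -73.1], [592.1, -124.6], [624.2, -130.8], [627.2, -76.5]]
```

View pics/v4.png

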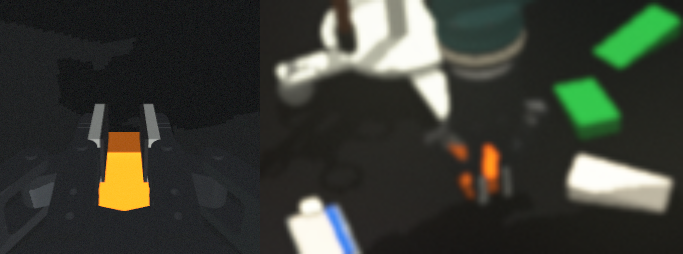

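The wedge sits squarely against both fingers. The force reads zero at rest, so I'll keep pushing in small steps and read the force while moving.

Emit:
servo_tool([
  [-0.3,-0.01,0,0],
  [-0.6,-0.02,0,0],
  [-0.9,-0.03,0,0],
])

```text
t: 5.4
eef_pos: [619.3, -72.2, 24.3]
tcp_rot: [3.142, -0.001, 1.382]
wrist_force: [1.1, 4.3, 0.5]
width: 0.197
gripper_force: 2.7
```

Emit:
servo_tool([
  [-0.3,-0.01,0,0],
  [-0.5,-0.02,0,0],
  [-0.7,-0.02,0,0],
])

```text
t: 5.7
eef_pos: [617.7, -79.2, 24.3]
tcp_rot: [3.142, -0.001, 1.382]
wrist_force: [1.1, 5.0, 0.5]
width: 0.2
gripper_force: 2.5
```

```bash
python3 - <<'E'
from h import *
st,im=grab('wrist','w5'); print(st['eef_pos'],st['wrist_force'])
for c in blobs(im,(5,120,80),(30,255,255),200):
    q=cv2.approxPolyDP(c,5,True)[:,0]; print(q.tolist(),ray('wrist',q,0,st)[:,:2].round(1).tolist())
t=grab('top','t5')[1]
a=cv2.imread('pics/top0.png')[110:210,330:480]; b=t[110:210,330:480,::-1]
cv2.imwrite('pics/v5.png',cv2.resize(np.vstack([a,b]),None,fx=3,fy=3))
E
```

```text
[617.71859895 -79.1962105   24.31106902] [1.12440111 4.98690075 0.49432366]
[[238, 262], [228, 335], [279, 335], [269, 262]] [[606.3, -88.1], [588.8, -139.5], [621.0, -145.7], [623.9, -91.4]]
```

View pics/v5.png

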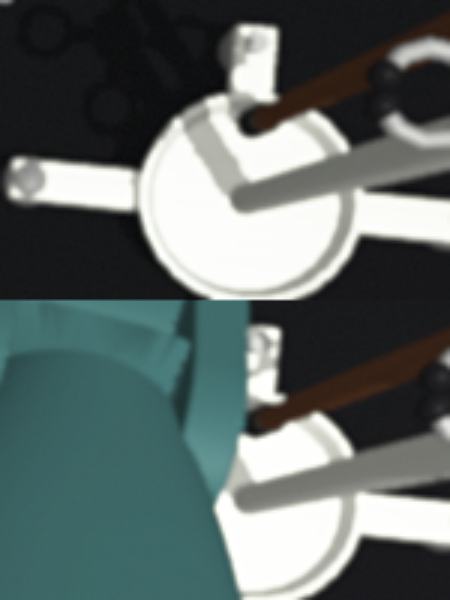

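Step 1 is under way: contact is about 5 N and the clamp rings have shifted, so the stand is lifting. About 9 mm remain.

Emit:
servo_tool([
  [-0.2,0,0,0],
  [-0.4,0,0,0],
])

```text
t: 6.0
eef_pos: [617.0, -83.1, 24.3]
tcp_rot: [3.142, -0.001, 1.382]
wrist_force: [0.5, 4.9, 0.6]
width: 0.2
gripper_force: 2.5
```

Emit:
servo_tool([
  [-0.15,0,0,0],
  [-0.3,0,0,0],
])

```text
t: 6.2
eef_pos: [616.4, -86.3, 24.3]
tcp_rot: [3.142, -0.0, 1.382]
wrist_force: [0.5, 4.8, 0.7]
width: 0.196
gripper_force: 2.4
```

```bash
python3 - <<'E'
from h import *
st,t=grab('top','t6'); print(st['eef_pos'],st['wrist_force'])
g=[cv2.cvtColor(cv2.imread(f'pics/{n}.png'),cv2.COLOR_BGR2GRAY) for n in('top0','t5','t6')]
def red(n):
    m=cv2.inRange(cv2.cvtColor(cv2.imread(f'pics/{n}.png'),cv2.COLOR_BGR2HSV),(170,120,80),(179,255,255))|cv2.inRange(cv2.cvtColor(cv2.imread(f'pics/{n}.png'),cv2.COLOR_BGR2HSV),(0,150,120),(4,255,255))
    M=cv2.moments(m[100:200,440:]); return M['m10']/(M['m00']+1e-9)+440,M['m01']/(M['m00']+1e-9)+100,M['m00']/255
print([red(n) for n in('top0','t5','t6')])
E
```

```text
[616.41477545 -86.25384692  24.30565821] [0.50828395 4.80375019 0.68885272]
[(498.0071942446027, 142.79136690647363, 139.0), (510.185185185175, 143.92592592591956, 27.0), (440.0, 100.0, 0.0)]
```

Emit:
servo_tool([
  [-0.1,0,0,0],
  [-0.2,0,0,0],
])

```text
t: 6.45
eef_pos: [616.0, -88.3, 24.3]
tcp_rot: [3.142, -0.0, 1.382]
wrist_force: [0.4, 4.6, 1.6]
width: 0.198
gripper_force: 2.4
```

Emit:
servo_tool([
  [-0.1,0,0,0],
  [-0.2,0,0,0],
])

```text
t: 6.65
eef_pos: [615.7, -90.3, 24.3]
tcp_rot: [3.142, -0.0, 1.382]
wrist_force: [0.6, 4.2, 0.4]
width: 0.197
gripper_force: 2.3
```

Emit:
servo_tool([
  [-0.1,0,0,0],
  [-0.2,0,0,0],
])

```text
t: 6.85
eef_pos: [615.3, -91.9, 24.3]
tcp_rot: [3.142, -0.001, 1.382]
wrist_force: [2.2, 9.5, 0.6]
width: 0.199
gripper_force: 4.6
```

Emit:
servo_tool([
  [-0.05,0,0,0],
  [-0.1,0,0,0],
  [-0.1,0,0,0],
])

```text
t: 7.15
eef_pos: [615.1, -92.6, 24.3]
tcp_rot: [3.142, -0.001, 1.382]
wrist_force: [1.7, 9.5, 1.2]
width: 0.196
gripper_force: 4.8
```

```bash
python3 - <<'E'
from h import *
st,t=grab('top','t7'); print(st['eef_pos'],st['wrist_force'])
n=[cv2.imread(f'pics/{k}.png',0).astype(np.float32)[110:200,440:512] for k in('top0','t5','t6','t7')]
for a,b in((1,2),(2,3)): print(cv2.phaseCorrelate(n[a],n[b]))
E
```

```text
[615.14897802 -92.59738864  24.30438075] [1.66289872 9.5470457  1.17401458]
((0.2902431559136076, 0.12377449667150842), 0.8172017608159854)
((0.2688795452257935, 0.061126276122472234), 0.857399962419345)
```

Emit:
servo_tool([
  [-0.05,0,0,0],
  [-0.1,0,0,0],
  [-0.1,0,0,0],
])

```text
t: 7.5
eef_pos: [615.0, -93.3, 24.3]
tcp_rot: [3.142, -0.002, 1.382]
wrist_force: [2.1, 10.7, 0.7]
width: 0.2
gripper_force: 5.9
```

Emit:
servo_tool([
  [-0.05,0,0,0],
  [-0.1,0,0,0],
  [-0.1,0,0,0],
])

```text
t: 7.8
eef_pos: [614.9, -94.0, 24.3]
tcp_rot: [3.142, -0.003, 1.383]
wrist_force: [2.8, 13.1, 2.2]
width: 0.201
gripper_force: 6.9
```

The force rises sharply (4.5 → 13 N), so the stand is at its stop. I'll back straight off, rise, and check.

Emit:
servo_tool([
  [0.5,0,0,0],
  [1.5,0,0,0],
  [3,0,0,0],
  [5,0,0,0],
  [7,0,-2,0],
  [8,0,-5,0],
  [9,0,-9,0],
  [10,0,-13,0],
  [10,0,-15,0],
])

```text
t: 8.7
eef_pos: [634.4, 5.0, 177.8]
tcp_rot: [3.138, -0.0, 1.383]
wrist_force: [0.2, -0.1, -0.5]
width: 0.203
gripper_force: 0.0
```

```bash
python3 - <<'E'
from h import *
st,im=grab('wrist','w8'); t=grab('top','t8')[1]; s=grab('scene','s8')[1]
print(st['eef_pos'],st['wrist_force'])
n=[cv2.imread(f'pics/{k}.png',0).astype(np.float32)[110:200,450:512] for k in('top0','t5','t6','t7','t8')]
for k in range(3): print(cv2.phaseCorrelate(n[k+1],n[k+2]))
for c in blobs(im,(5,120,80),(30,255,255),200):
    q=cv2.approxPolyDP(c,4,True)[:,0]; print(q.tolist(),ray('wrist',q,0,st)[:,:2].round(1).tolist())
s0=cv2.imread('pics/scene0.png')
z=lambda a,f:cv2.resize(a,None,fx=f,fy=f)
row1=np.hstack([z(s0[10:160,150:290],2),z(s[10:160,150:290,::-1],2)])
cv2.imwrite('pics/v8.png',np.hstack([row1,z(s[120:220,180:240,::-1],3)[:300]]))
def ring(i): # post axis rows
    return [ (r,np.where(i[r,160:230].min(1)>130)[0][[0,-1]]+160) for r in (60,80,100) if (i[r,160:230].min(1)>130).any()]
print(ring(s0),ring(s))
E
```

```text
[634.41189732   4.95922074 177.78352454] [ 0.19879317 -0.08938339 -0.45830684]
((0.7495759037306584, -0.04507950191873533), 0.6314620243178474)
((0.6474057149867605, 0.09257532999083651), 0.7339800465438101)
((0.145281029263586, 0.036530893781140605), 0.9473545322815577)
[[238, 269], [234, 334], [238, 335], [235, 323], [241, 310], [257, 305], [269, 316], [269, 335], [269, 269]] [[595.2, -102.1], [569.7, -197.3], [574.5, -199.9], [574.8, -179.9], [586.6, -161.2], [607.7, -157.5], [619.5, -177.2], [614.3, -207.7], [631.3, -109.1]]
[(80, array([220, 229])), (100, array([163, 170]))] [(100, array([163, 177]))]
```

View pics/v8.png

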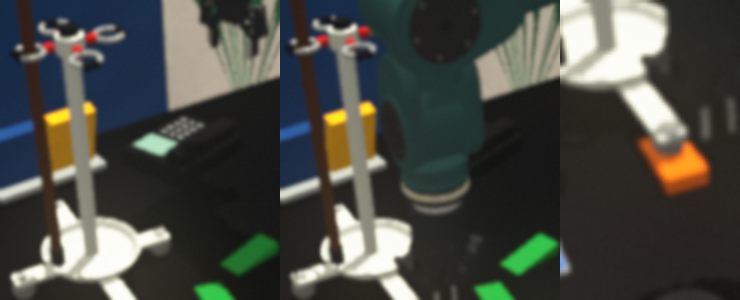

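View pics/w8.png

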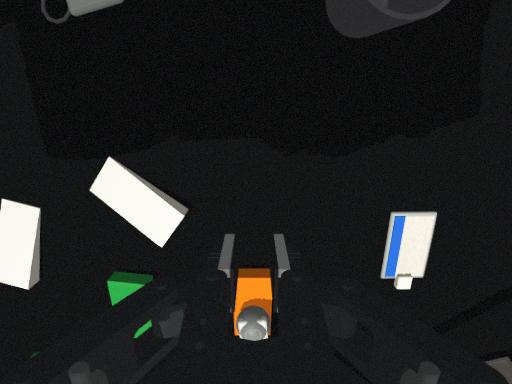

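Both views show the ball foot resting on the wedge, centred across its width (wrist px (254,323)), and the other things untouched. As a last check I'll compare the post-top shift since the start with the ~0.058 rad it should be.

```bash
python3 - <<'E'
from h import *
s0=cv2.imread('pics/scene0.png'); m=np.array([587.3,-320.8]); d=np.array([.096,.995])
for k in ('s3','s4','s8'):
    s=cv2.imread(f'pics/{k}.png'); T=s0[20:43,170:200]   # hub with rings
    big=lambda a:cv2.resize(a,None,fx=8,fy=8,interpolation=cv2.INTER_CUBIC)
    r=cv2.matchTemplate(big(s[5:65,150:220]),big(T),cv2.TM_CCOEFF_NORMED); _,v,_,l=cv2.minMaxLoc(r)
    print(k,v,np.array(l)/8-[20,15])
P=lambda a:proj('scene',[*(m+d*450*np.sin(a)),450*np.cos(a)])[0]
print('hub pred start',P(.058),'shift for 0.058',P(0)-P(.058),'0.05',P(.008)-P(.058))
E
```

```text
s3 0.9995954632759094 [0. 0.]
s4 0.9762920141220093 [-1.625 -1.625]
s8 0.8894472122192383 [-3.5   -3.375]
hub pred start [184.95313166  26.56111311] shift for 0.058 [-3.31800067 -3.06566805] 0.05 [-2.86916536 -2.67736597]
```

Measured shift is (-3.5, -3.4) px, against (-3.3, -3.1) predicted for the full 0.058 rad, so the stand is level.

```bash
python3 -c "
from h import *
print(order.job_done())"
```

```text
the job is handed in; nothing more can be done
None
```

I pushed the wedge under the short foot until the camera check showed the stand level, left it there with the arm clear of everything, and handed the job in; the hand-in returned no verdict.

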